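# Sort the cylinder-head parts into their trays

## Task

Sort the loose small parts from the row on the grey mat into the three metal trays: both tappets, both valve springs and the spark plug each go into the front bay of the tray whose fixed sample at the back shows the same kind of part. Set the tappets and springs down standing upright side by side and the spark plug lying flat, all resting on the tray's floor, and leave the bearing and the sprocket where they lie.

Things in the scene. Friction and masses are not known exactly. Their poses are not given: they have to be found in the camera images.
- tappet_a_center (a point): Plain grey bucket tappet: a solid-looking smooth steel cylinder, 29 mm in diameter and 22 mm high, about 45 g, standing upright (closed face up) on the mat. There are two alike; either may go anywhere in the tappet tray. The point is its centre, 11 mm above its underside; z is its axis; the mat is 2 mm thick.
- tappet_b_center (a point): Plain grey bucket tappet: a solid-looking smooth steel cylinder, 29 mm in diameter and 22 mm high, about 45 g, standing upright (closed face up) on the mat. There are two alike; either may go anywhere in the tappet tray. The point is its centre, 11 mm above its underside; z is its axis; the mat is 2 mm thick.
- spring_a_center (a point): Dark grey valve spring (an open coil, rigid here), 24 mm in diameter and 33 mm high, about 30 g, standing upright on the mat. There are two alike; either may go anywhere in the spring tray. The point is its centre, 16.5 mm above its underside; z is its axis; the mat is 2 mm thick.
- spring_b_center (a point): Dark grey valve spring (an open coil, rigid here), 24 mm in diameter and 33 mm high, about 30 g, standing upright on the mat. There are two alike; either may go anywhere in the spring tray. The point is its centre, 16.5 mm above its underside; z is its axis; the mat is 2 mm thick.
- plug_center (a point): Spark plug lying flat on the mat, white insulator and grey metal body, 66 mm long, 18 to 21 mm wide, 18 mm high, about 40 g, does not roll. The point is its centre, 9 mm above its underside; x runs along its length, z is up. Pinch it across its width near the middle. The parts lie in a row on a fixed grey mat, 2 mm thick, in front of the trays, in changing order.
- tappet_tray: Shallow grey metal tray for tappets, fixed. Origin: centre, at bench level, of its front bay, where parts go: 90 x 90 mm inside, walls 4 mm thick and up to 15 mm above the bench, floor 2 mm above the bench. +x points away from the robot (within 0.2 rad) to a strip behind the bay with a fixed sample at x = 67 mm: a standing tappet. z up. The trays change places.
- spring_tray: Shallow grey metal tray for valve springs, fixed. Origin: centre, at bench level, of its front bay, where parts go: 90 x 90 mm inside, walls 4 mm thick and up to 15 mm above the bench, floor 2 mm above the bench. +x points away from the robot (within 0.2 rad) to a strip behind the bay with a fixed sample at x = 67 mm: a standing spring. z up. The trays change places.
- plug_tray: Shallow grey metal tray for spark plugs, fixed. Origin: centre, at bench level, of its front bay, where parts go: 90 x 90 mm inside, walls 4 mm thick and up to 15 mm above the bench, floor 2 mm above the bench. +x points away from the robot (within 0.2 rad) to a strip behind the bay with a fixed sample at x = 67 mm: a plug lying along y. z up. The trays change places.
- bearing_52_center (a point): Bystander: a ball bearing (flat light ring with a dark red-brown seal), 52 mm in diameter and 15 mm high, lying loose among the parts on the mat. It has no tray and stays where it is. The point is its centre, 7.5 mm above its underside.
- sprocket_small_center (a point): Bystander: a dark toothed timing sprocket, 70 mm in diameter over its 12 mm high rim, with a 34 mm hub up to 31 mm, lying loose to the left of the parts. Behind it and left of the trays two fixed camshafts stand upright, 0.5 m high, at about x 0.63, y 0.26 and 0.36: swing the arm well clear of them. It stays where it is. The point is its centre, 15.5 mm above its underside.

How it is judged:
By the outcome, as a careful person would: the job done as asked, in the order asked, and still so for the second after the job is handed in, with the robot touching nothing.
It also fails if it takes over 120 s, if anything falls off the work surface, if the arm or the gripper's body presses on something with over 40 N, if the wrist force passes 120 N, or if a joint passes its speed limit or range.

## Robot

A 7-joint arm with a two-finger parallel gripper is mounted at the origin on a cart in front of the work surface, level with it; the furniture and walls round the work are solid. World frame = base frame: x ahead of the robot, y to its left, z up, the work surface at z = 0. Lengths are in m, angles in rad, forces in N, time in s.
With the tool pointing down it reaches from about 0.4 to 0.85 m from the base axis. Payload 4.5 kg.
Tool frame: the origin (TCP) lies midway between the tips of the shut fingers; the grasp point (between the pads) lies 19 mm behind it; z points along the fingers, y is the line along which they close (so a half turn about z gives the same grasp; the last joint's range is limited). The gripper opens to 88 mm and grips with 3 to 60 N. Pads are 18 mm wide; open, the fingers measure 123 mm over their backs; the gripper's body (75 mm by 187 mm) begins 45 mm behind the grasp point.
Start: joints at [-1.261, 0.689, -0.195, 1.565, 0.157, 0.902, -0.215], TCP at [0.17, 0.601, 0.239] pointing down, gripper open.
Joint ranges: [-3.01, 3.01], [-0.46, 2.08], [-1.47, 1.51], [0.13, 2.56], [-1, 4.14], [0.04, 2.09], [-2.66, 2.66]. Speed limits (rad/s): [2.57, 2.57, 3.14, 3.14, 3.14, 3.14, 3.14].

## Interface

Orientations are given as a unit quaternion [x, y, z, w].
In Python, from plant import r gives the robot as it stands. The module is installed in compiled form; this text tells all that it offers.
- The arm moves only by the tool step_arm, never from a script. Its argument "series" is a list of rows, each a list of 7 numbers: the shift along the world's x, y, z in mm, then the turn, a rotation vector about the world's x, y, z in rad, then the closure, from 0 (fully open) to 1 (shut). A call has 1 to 20 rows; each row shifts and turns the commanded pose from where the row before left it; what a row does not reach is not made up. A row lasts 1/10 s, in which the tool goes at most 50 mm and 8.59 degrees, less where a joint would pass 70% of its speed; a pose out of reach is approached as far as the arm can. A call is refused whole if a number of a shift passes 50 or a number of a turn 0.15, either way. A call with a gripper value outside its range is refused whole. The fingers move at their own pace and stop on an object; "force" is the grip in N (left out, the last holds). Time passes only in rows, so rows that do not move let the fingers close. It gives the time, the measured TCP pose, the force, the opening and the grip force at its end, in the units of the state.
- r.get_state(): the state, without advancing time (a new reading comes with each control period).
- r.snapshot(name): name is "side" or "top" or "wrist"; returns (picture, depth): 384x512x3 uint8, blue, green, red; 384x512 float32, m along the optical axis (not along the pixel's ray), 0 where there is no reading.
- r.get_calibration(name): a dict with "intrinsics" (3x3 intrinsics, pixels), "pose" (4x4, takes a point from camera to world coordinates). Camera axes: x right, y up, looking along -z (the intrinsics and any distortion apply to the point x, -y, -z); pixel columns grow to the right and rows downward; lengths in m; the calibration is good to about 2 mm. A picture is of the moment at which its call begins: read the wrist's pose just before it. get_calibration takes no time and is no camera call; for the wrist camera it gives the pose at the moment of the call.
- r.finish_job(): hands the job in; it is judged then, once.
The state is a dict: "clock": time; "q": joint angles; "qd": joint speeds; "joint_torque": joint torques, N m; "tool_pos": TCP position; "eef_rot": TCP orientation; "contact_force": force on the tool from outside, world axes, zero at the start; "moment": the same for the moment, N m; "opening": opening from 0.0 (shut) to 1.0 (fully open); "finger_force": force on a finger pad.
Only numpy, scipy, OpenCV 4.12 (cv2) and the standard library are available. Lean on these libraries where they do the work, as an engineer would, in place of code of your own. Each camera call takes 0.05 s, during which the arm holds its last target. There are 200 camera calls.

## Working session

There is one attempt and no reset: what is moved stays moved. The work goes in short steps, Python scripts to look and compute and a tool call to move; the robot and the scene stay as the last step left them, time stands still between calls to the robot, and variables do not carry over. Pictures are saved under pics/ and viewed, at most 14 in all, crops included, and the job is handed in when it is done.

Besides the shell and the picture viewer there is one more tool, called after "Request:" by a JSON object that holds its "fn" and its "kwargs", one argument or row to a line. step_arm: Moves the arm, as the interface text tells. Its arguments: {"type":"object","properties":{"series":{"type":"array"},"force":{"type":"number"}},"required":["series"]}

```bash
mkdir -p pics; cat > h.py <<'E'
import numpy as np,cv2
from plant import r
def pts(depth,cal):
    K=np.array(cal["intrinsics"]);T=np.array(cal["pose"])
    v,u=np.mgrid[:depth.shape[0],:depth.shape[1]]
    x=(u-K[0,2])/K[0,0]*depth;y=(v-K[1,2])/K[1,1]*depth
    P=np.stack([x,-y,-depth,np.ones_like(depth)],-1)
    return (P@T.T)[...,:3]
E
python3 - <<'E'
from h import *
s=r.get_state();print({k:np.round(v,3) for k,v in s.items()})
for n in("top","side"):
    p,d=r.snapshot(n);c=r.get_calibration(n);print(n,np.round(c["pose"],3).tolist(),np.round(c["intrinsics"],1).tolist(),c.keys())
    cv2.imwrite(f"pics/{n}0.png",p);np.save(n+"0.npy",pts(d,c))
E
```

```text
{'clock': np.float64(0.0), 'q': array([-1.261,  0.69 , -0.195,  1.566,  0.157,  0.902, -0.215]), 'qd': array([ 0.002, -0.001,  0.   ,  0.001, -0.001, -0.001, -0.   ]), 'joint_torque': array([-1.0000e-03, -5.2755e+01, -1.2670e+00, -1.5343e+01, -5.3000e-02,
        6.0000e-03,  0.0000e+00]), 'tool_pos': array([0.17 , 0.601, 0.238]), 'eef_rot': array([ 0.137,  0.991, -0.001, -0.   ]), 'contact_force': array([-1.315,  0.024, -0.159]), 'moment': array([ 0.011, -0.047, -0.011]), 'finger_force': np.float64(0.0), 'opening': np.float64(1.001)}
top [[0.012, 0.996, -0.092, 0.416], [-1.0, 0.011, -0.004, -0.023], [-0.003, 0.092, 0.996, 1.069], [0.0, 0.0, 0.0, 1.0]] [[391.1, 0.0, 258.8], [0.0, 391.1, 189.3], [0.0, 0.0, 1.0]] dict_keys(['intrinsics', 'pose'])
side [[0.902, 0.256, -0.348, 0.166], [-0.431, 0.544, -0.72, -0.694], [0.005, 0.8, 0.601, 0.62], [0.0, 0.0, 0.0, 1.0]] [[365.2, 0.0, 254.6], [0.0, 365.2, 199.9], [0.0, 0.0, 1.0]] dict_keys(['intrinsics', 'pose'])
```

View pics/top0.png

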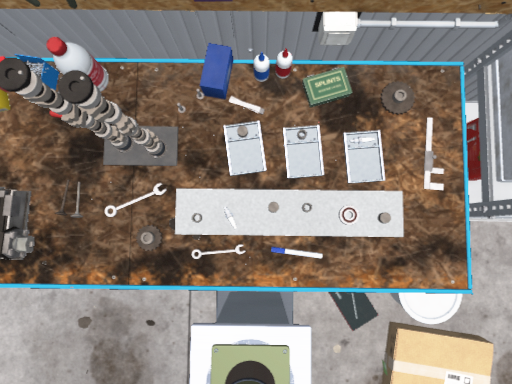

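View pics/side0.png

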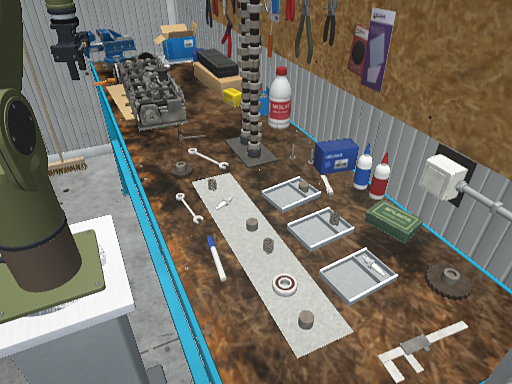

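The top view shows the trays left to right as tappet (244,148), spring (303,151) and plug (364,156). The row reads spring (197,217), plug (230,216), tappet (274,207), spring (307,208), bearing (348,215), tappet (385,217).

```bash
python3 - <<'E'
from h import *
P=np.load("top0.npy")
for n,(u,v) in dict(springA=(197,217),plug=(230,216),tapA=(274,207),springB=(307,208),bearing=(348,215),tapB=(385,217),sprocket=(148,237)).items():
    w=P[v-17:v+18,u-17:u+18].reshape(-1,3)
    m=(w[:,2]>0.009)&(w[:,2]<.06);q=w[m]
    if len(q)<5: print(n,len(q),P[v,u]);continue
    c,sz,a=cv2.minAreaRect((q[:,:2]*1000).astype(np.float32))
    e,V=np.linalg.eigh(np.cov(q[:,:2].T))
    print(n,len(q),np.round(c,1),np.round(sz,1),round(a,1),"mean",np.round(q.mean(0)*1000,1),"zmax",round(q[:,2].max(),3),"axis",np.round(V[:,1],2))
for n,(u,v) in dict(tap=(244,148),spr=(303,151),plug=(364,156)).items():
    w=P[v-38:v+38,u-32:u+32].reshape(-1,3)
    m=(w[:,2]>0.008)&(w[:,2]<.018);q=w[m]
    c,sz,a=cv2.minAreaRect((q[:,:2]*1000).astype(np.float32))
    B=cv2.boxPoints((c,sz,a));print(n,len(q),np.round(c,1),np.round(sz,1),round(a,1),np.round(B).tolist())
p=cv2.imread("pics/top0.png")
cv2.imwrite("pics/crop0.png",cv2.resize(p[115:245,172:412],None,fx=3.3,fy=3.3,interpolation=cv2.INTER_CUBIC))
E
```

```text
springA 49 [434.9 147.7] [22.5 22.9] 25.8 mean [434.7 147.7  27.7] zmax 0.037 axis [0.15 0.99]
plug 102 [437.4  58.4] [63.3 19.1] 39.2 mean [438.1  59.5  15.8] zmax 0.023 axis [-0.89 -0.46]
tapA 95 [465.5 -57.2] [26.8 26.8] 0.2 mean [465.7 -56.8  24.2] zmax 0.029 axis [-0.98 -0.18]
springB 46 [ 466.2 -146.6] [21.3 22.8] 0.3 mean [ 466.1 -146.2   27. ] zmax 0.037 axis [-0.2   0.98]
bearing 266 [ 446.7 -260.7] [48.3 51.9] 0.4 mean [ 447.1 -259.9   16. ] zmax 0.022 axis [-0.11  0.99]
tapB 103 [ 441.  -354.7] [24.1 28.3] 0.8 mean [ 440.7 -353.2   23.2] zmax 0.029 axis [0.08 1.  ]
sprocket 472 [379.5 275.7] [65.8 67.7] 70.2 mean [380.2 275.3  16.5] zmax 0.035 axis [-0.99  0.17]
tap 351 [643.7  17.4] [171.4 115.6] 8.5 [[550.0, 62.0], [568.0, -52.0], [737.0, -27.0], [720.0, 87.0]]
spr 360 [ 618.9 -137. ] [139.6  99.6] 5.5 [[545.0, -94.0], [554.0, -193.0], [693.0, -180.0], [684.0, -81.0]]
plug 435 [ 607.1 -302.3] [139.3  99.8] 5.0 [[533.0, -259.0], [542.0, -358.0], [681.0, -346.0], [672.0, -247.0]]
```

View pics/crop0.png

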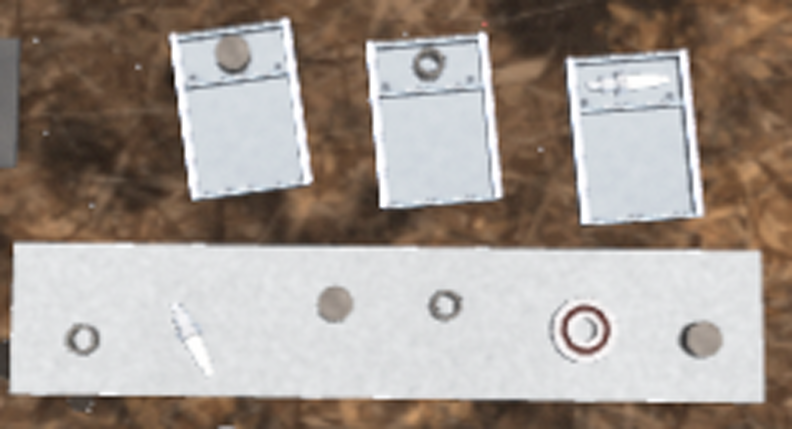

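Request:
{"fn": "step_arm", "kwargs": {
  "series": [
    [18, -30, 0, 0, 0, -0.06, 0],
    [18, -30, 0, 0, 0, -0.06, 0],
    [18, -30, 0, 0, 0, -0.065, 0],
    [18, -30, 0, 0, 0, -0.065, 0],
    [18, -30, 0, 0, 0, -0.065, 0],
    [18, -30, 0, 0, 0, -0.065, 0],
    [18, -30, 0, 0, 0, -0.065, 0],
    [18, -30, 0, 0, 0, -0.065, 0],
    [18, -30, 0, 0, 0, -0.065, 0],
    [18, -30, 0, 0, 0, -0.065, 0],
    [12, -36, 0, 0, 0, -0.065, 0.3],
    [12, -36, 0, 0, 0, -0.065, 0.4],
    [12, -36, -10, 0, 0, -0.065, 0.4],
    [12, -36, -10, 0, 0, -0.065, 0.4],
    [12, -36, -10, 0, 0, -0.065, 0.4],
    [12, -36, -10, 0, 0, -0.065, 0.4],
    [11, -36, -10, 0, 0, -0.065, 0.4],
    [11, -36, -10, 0, 0, -0.065, 0.4],
    [11, -35, -10, 0, 0, -0.065, 0.4],
    [11, -35, -10, 0, 0, -0.065, 0.4]
  ],
  "force": 20
}}

```text
clock: 2.1
tool_pos: [0.4664, -0.058, 0.1581]
eef_rot: [0.706, 0.708, -0.0, -0.0]
contact_force: [1.9, 0.2, -1.0]
opening: 0.603
finger_force: 0.0
```

```bash
cat >> h.py <<'E'
def wrist(name):
    c=r.get_calibration("wrist");p,d=r.snapshot("wrist");cv2.imwrite(f"pics/{name}.png",p)
    return p,np.where(d[...,None]>0,pts(d,c),np.nan)
def near(P,x,y,rad,z0,z1):
    q=P.reshape(-1,3)*1000;q=q[np.all(np.isfinite(q),1)]
    q=q[(np.hypot(q[:,0]-x,q[:,1]-y)<rad)&(q[:,2]>z0)&(q[:,2]<z1)]
    if len(q)<5: return len(q)
    c,s,a=cv2.minAreaRect(q[:,:2].astype(np.float32));return len(q),np.round(c,1),np.round(s,1),round(a,1),round(q[:,2].max(),1)
E
python3 - <<'E'
from h import *
p,P=wrist("w1");print(r.get_state()["q"].round(2))
print(near(P,466,-57,30,20,30),near(P,466,-147,30,30,40))
E
```

```text
[ 0.01  0.64  0.04  2.1  -0.05  0.4   0.08]
(792, array([466.3, -56.1]), array([28.6, 28.4]), 71.5, np.float64(26.2)) (94, array([ 467.4, -138.4]), array([ 8.8, 21.5]), 79.6, np.float64(34.2))
```

View pics/w1.png

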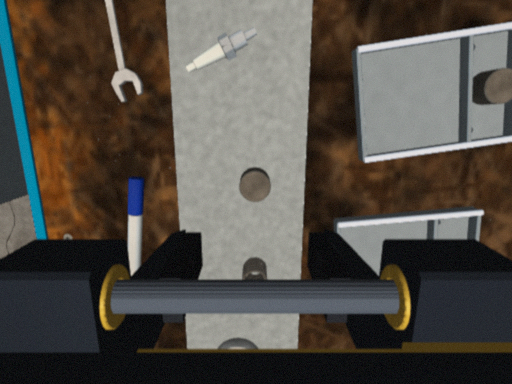

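The wrist view shows the tappet at (255,185), the plug at (225,50) and the tappet tray at upper right. The depth agrees with the top camera.

```bash
python3 - <<'E'
from h import *
c=r.get_calibration("wrist");p,d=r.snapshot("wrist");P=pts(d,c)*1000
for n,(u,v) in dict(fl=(357,52),fr=(363,160),dl=(462,37),dr=(474,146)).items():
    K=c["intrinsics"];T=np.array(c["pose"])
    ray=T[:3,:3]@np.array([(u-K[0][2])/K[0][0],-(v-K[1][2])/K[1][1],-1]);o=T[:3,3]
    print(n,np.round((o+ray*(0.015-o[2])/ray[2])*1000,1))
E
```

```text
fl [554.6  48.2  15. ]
fr [566.9 -42.7  15. ]
dl [640.7  58.8  15. ]
dr [666. -31.  15.]
```

Request:
{"fn": "step_arm", "kwargs": {
  "series": [
    [0, 2, -35, 0, 0, 0, 0.4],
    [0, 0, -35, 0, 0, 0, 0.4],
    [0, 0, -35, 0, 0, 0, 0.4],
    [0, 0, -25, 0, 0, 0, 0.4],
    [0, 0, -18, 0, 0, 0, 0.4],
    [0, 0, 0, 0, 0, 0, 0.4],
    [0, 0, 0, 0, 0, 0, 1],
    [0, 0, 0, 0, 0, 0, 1],
    [0, 0, 0, 0, 0, 0, 1],
    [0, 0, 0, 0, 0, 0, 1],
    [0, 0, 0, 0, 0, 0, 1],
    [0, 0, 0, 0, 0, 0, 1]
  ],
  "force": 20
}}

```text
clock: 3.4
tool_pos: [0.4673, -0.0546, 0.012]
eef_rot: [0.705, 0.709, 0.0, 0.0]
contact_force: [-0.4, 0.6, 7.7]
opening: 0.31
finger_force: 20.0
```

```bash
python3 - <<'E'
from h import *
import scipy.optimize as so
P=np.load("top0.npy").reshape(-1,3)*1000
for n,x,y in(("tap",608,17),("spr",598,-139),("plug",586,-304)):
    q=P[(np.abs(P[:,0]-x)<75)&(np.abs(P[:,1]-y)<62)&(P[:,2]>7)&(P[:,2]<17.5)]
    def f(t):
        c,s=np.cos(t[2]),np.sin(t[2]);d=q[:,:2]-t[:2]
        X=c*d[:,0]+s*d[:,1];Y=-s*d[:,0]+c*d[:,1]
        e=np.minimum(np.abs(np.abs(Y)-47),np.abs(X+47))
        return np.where(X>48,0*e+3,np.minimum(e,8))
    b=min((so.least_squares(f,[x+a,y+w,g],loss="soft_l1") for a in(-6,0,6) for w in(-6,0,6) for g in(.06,.13)),key=lambda o:o.cost)
    print(n,len(q),b.x.round(3),round(b.cost,1),"median err",np.median(f(b.x)).round(2))
E
```

```text
tap 267 [6.04302e+02 1.94730e+01 1.63000e-01] 521.6 median err 2.65
spr 270 [ 5.95264e+02 -1.39790e+02  9.60000e-02] 494.1 median err 3.0
plug 362 [ 5.82947e+02 -3.03767e+02  8.90000e-02] 645.3 median err 3.0
```

Request:
{"fn": "step_arm", "kwargs": {
  "series": [
    [0, 0, 30, 0, 0, 0, 1],
    [0, 0, 40, 0, 0, 0, 1]
  ]
}}

```text
clock: 3.6
tool_pos: [0.4656, -0.0545, 0.0809]
eef_rot: [0.705, 0.709, -0.001, -0.002]
contact_force: [0.9, 0.3, 0.9]
opening: 0.314
finger_force: 20.0
```

Request:
{"fn": "step_arm", "kwargs": {
  "series": [
    [28, 19, 0, 0, 0, 0.05, 1],
    [28, 19, 0, 0, 0, 0.05, 1],
    [28, 19, 0, 0, 0, 0.05, 1],
    [28, 19, 0, 0, 0, 0, 1],
    [26, 18, 0, 0, 0, 0, 1],
    [0, 0, -20, 0, 0, 0, 1],
    [0, 0, -20, 0, 0, 0, 1],
    [0, 0, 0, 0, 0, 0, 1],
    [0, 0, 0, 0, 0, 0, 1]
  ]
}}

```text
clock: 4.5
tool_pos: [0.6042, 0.0392, 0.0412]
eef_rot: [0.65, 0.76, -0.001, -0.001]
contact_force: [1.1, -0.4, -0.2]
opening: 0.318
finger_force: 20.0
```

```bash
python3 - <<'E'
from h import *
p,P=wrist("w2")
p,d=r.snapshot("side");cv2.imwrite("pics/s2.png",cv2.resize(p[150:330,230:430],None,fx=3,fy=3,interpolation=cv2.INTER_CUBIC))
E
```

```text
(no output)
```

View pics/w2.png

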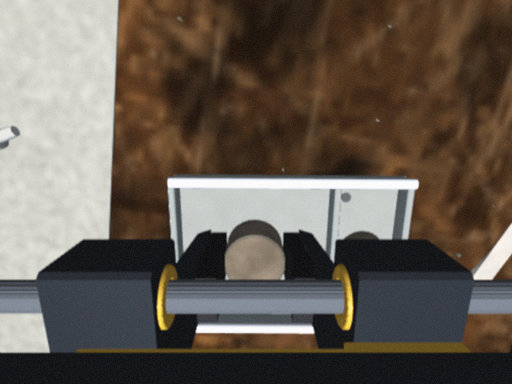

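The wrist view shows the tappet held inside the bay at (253,258), square with the walls, with the left finger (about 190) clear of the front wall (175).

Request:
{"fn": "step_arm", "kwargs": {
  "series": [
    [0, 0, -15, 0, 0, 0, 1],
    [0, 0, -10, 0, 0, 0, 1],
    [0, 0, -4, 0, 0, 0, 1],
    [0, 0, 0, 0, 0, 0, 1],
    [0, 0, 0, 0, 0, 0, 0.55],
    [0, 0, 0, 0, 0, 0, 0.55],
    [0, 0, 0, 0, 0, 0, 0.55],
    [0, 0, 10, 0, 0, 0, 0.55],
    [0, 0, 30, 0, 0, 0, 0.5],
    [0, 0, 40, 0, 0, 0, 0.4]
  ]
}}

```text
clock: 5.6
tool_pos: [0.6034, 0.0393, 0.092]
eef_rot: [0.65, 0.76, -0.002, -0.002]
contact_force: [0.4, 0.6, -0.6]
opening: 0.567
finger_force: 0.0
```

Request:
{"fn": "step_arm", "kwargs": {
  "series": [
    [-16, -39, 5, 0, 0, -0.05, 0.4],
    [-16, -39, 5, 0, 0, -0.05, 0.4],
    [-16, -39, 5, 0, 0, -0.05, 0.4],
    [-16, -39, 5, 0, 0, 0, 0.4],
    [-16, -39, 5, 0, 0, 0, 0.4],
    [-16, -39, 5, 0, 0, 0, 0.4],
    [-16, -39, 5, 0, 0, 0, 0.4],
    [-16, -39, 5, 0, 0, 0, 0.4],
    [-16, -39, 5, 0, 0, 0, 0.4],
    [-18, -42, 5, 0, 0, 0, 0.4],
    [0, 0, 0, 0, 0, 0, 0.4]
  ]
}}

```text
clock: 6.7
tool_pos: [0.438, -0.3626, 0.1436]
eef_rot: [0.71, 0.704, -0.003, 0.002]
contact_force: [0.0, 0.4, 0.1]
opening: 0.597
finger_force: 0.0
```

```bash
python3 - <<'E'
from h import *
p,P=wrist("w3");print(r.get_state()["tool_pos"].round(4));print(near(P,441,-354,30,20,30))
q=np.load("top0.npy");print(near(q,441,-354,30,21,30),near(q,466,-57,30,21,30))
E
```

```text
[ 0.4403 -0.3582  0.1431]
(882, array([ 441.2, -354.2]), array([28.1, 28.4]), 89.6, np.float64(25.9))
(87, array([ 440.9, -354.7]), array([23.9, 28.3]), 0.6, np.float64(29.4)) (91, array([465.5, -57.2]), array([26.8, 26.8]), 0.2, np.float64(28.8))
```

Request:
{"fn": "step_arm", "kwargs": {
  "series": [
    [0, 3, -35, 0, 0, 0, 0.4],
    [0, 0, -35, 0, 0, 0, 0.4],
    [0, 0, -30, 0, 0, 0, 0.4],
    [0, 0, -20, 0, 0, 0, 0.4],
    [0, 0, -10, 0, 0, 0, 0.4],
    [0, 0, 0, 0, 0, 0, 0.4],
    [0, 0, 0, 0, 0, 0, 1],
    [0, 0, 0, 0, 0, 0, 1],
    [0, 0, 0, 0, 0, 0, 1],
    [0, 0, 0, 0, 0, 0, 1],
    [0, 0, 0, 0, 0, 0, 1]
  ]
}}

```text
clock: 7.85
tool_pos: [0.4431, -0.351, 0.0131]
eef_rot: [0.705, 0.709, -0.0, 0.0]
contact_force: [-1.3, 1.3, 6.3]
opening: 0.321
finger_force: 20.0
```

Request:
{"fn": "step_arm", "kwargs": {
  "series": [
    [0, 0, 30, 0, 0, 0, 1],
    [0, 0, 40, 0, 0, 0, 1],
    [17, 35, 0, 0, 0, 0, 1],
    [17, 35, 0, 0, 0, 0, 1],
    [17, 35, 0, 0, 0, 0, 1],
    [17, 35, 0, 0, 0, 0, 1],
    [17, 35, 0, 0, 0, 0, 1],
    [17, 35, 0, 0, 0, 0, 1],
    [17, 35, 0, 0, 0, 0, 1],
    [17, 35, 0, 0, 0, 0.05, 1],
    [16, 36, 0, 0, 0, 0.05, 1],
    [15, 36, 0, 0, 0, 0.05, 1],
    [0, 0, -15, 0, 0, 0, 1],
    [0, 0, 0, 0, 0, 0, 1],
    [0, 0, 0, 0, 0, 0, 1]
  ]
}}

```text
clock: 9.35
tool_pos: [0.6087, -0.0004, 0.0668]
eef_rot: [0.651, 0.759, -0.001, -0.001]
contact_force: [0.1, -0.6, -1.4]
opening: 0.319
finger_force: 20.0
```

```bash
python3 - <<'E'
from h import *
p,P=wrist("w4");print(r.get_state()["tool_pos"].round(4), near(P,604,38,17,15,30))
E
```

```text
[ 0.609  -0.0008  0.0672] (1837, array([603.8,  37.7]), array([28.3, 28.6]), 9.7, np.float64(26.0))
```

View pics/w4.png

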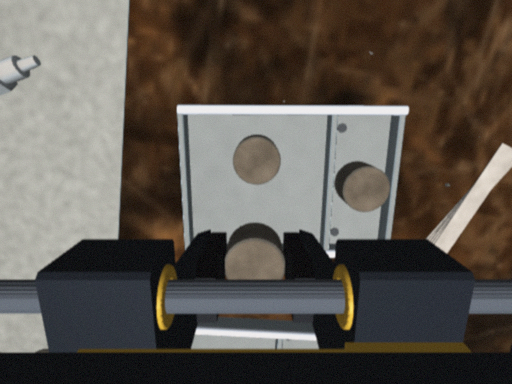

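The first tappet stands in the bay at (257,160). The second hangs beside it at (255,255), inside the walls.

Request:
{"fn": "step_arm", "kwargs": {
  "series": [
    [0, 0, -20, 0, 0, 0, 1],
    [0, 0, -18, 0, 0, 0, 1],
    [0, 0, -10, 0, 0, 0, 1],
    [0, 0, -6, 0, 0, 0, 1],
    [0, 0, 0, 0, 0, 0, 1],
    [0, 0, 0, 0, 0, 0, 0.55],
    [0, 0, 0, 0, 0, 0, 0.55],
    [0, 0, 0, 0, 0, 0, 0.55],
    [0, 0, 10, 0, 0, 0, 0.55],
    [0, 0, 30, 0, 0, 0, 0.5],
    [0, 0, 40, 0, 0, 0, 0.4],
    [-19, -21, 20, 0, 0, -0.03, 0.4],
    [-24, -28, 10, 0, 0, -0.04, 0.4],
    [-24, -28, 0, 0, 0, -0.04, 0.4],
    [-24, -28, 0, 0, 0, -0.04, 0.4],
    [-24, -28, 0, 0, 0, 0, 0.4],
    [-24, -14, 0, 0, 0, 0, 0.4],
    [0, 0, 0, 0, 0, 0, 0.4]
  ]
}}

```text
clock: 11.2
tool_pos: [0.4664, -0.1488, 0.1239]
eef_rot: [0.707, 0.707, -0.002, -0.001]
contact_force: [0.9, 0.5, 0.3]
opening: 0.603
finger_force: 0.0
```

```bash
python3 - <<'E'
from h import *
p,P=wrist("w5");print(r.get_state()["tool_pos"].round(4), near(P,466,-147,25,30,40),near(P,466,-147,25,12,40))
E
```

```text
[ 0.4692 -0.1471  0.1239] (218, array([ 466.9, -145.6]), array([22.1, 23.1]), 8.4, np.float64(34.6)) (574, array([ 466.2, -145.7]), array([23.5, 23.7]), 90.0, np.float64(34.6))
```

Request:
{"fn": "step_arm", "kwargs": {
  "series": [
    [-2, 1, -35, 0, 0, 0, 0.4],
    [0, 0, -35, 0, 0, 0, 0.4],
    [0, 0, -25, 0, 0, 0, 0.4],
    [0, 0, -15, 0, 0, 0, 0.4],
    [0, 0, -5, 0, 0, 0, 0.4],
    [0, 0, 0, 0, 0, 0, 0.4],
    [0, 0, 0, 0, 0, 0, 1],
    [0, 0, 0, 0, 0, 0, 1],
    [0, 0, 0, 0, 0, 0, 1],
    [0, 0, 0, 0, 0, 0, 1],
    [0, 0, 0, 0, 0, 0, 1],
    [0, 0, 0, 0, 0, 0, 1]
  ]
}}

```text
clock: 12.45
tool_pos: [0.4689, -0.1447, 0.0086]
eef_rot: [0.705, 0.709, -0.0, -0.0]
contact_force: [0.0, 0.7, 6.7]
opening: 0.268
finger_force: 20.0
```

Request:
{"fn": "step_arm", "kwargs": {
  "series": [
    [0, 0, 30, 0, 0, 0, 1],
    [0, 0, 40, 0, 0, 0, 1],
    [26, -3, 0, 0, 0, 0.03, 1],
    [26, -3, 0, 0, 0, 0.03, 1],
    [26, -3, 0, 0, 0, 0.03, 1],
    [26, -3, 0, 0, 0, 0, 1],
    [27, -3, 0, 0, 0, 0, 1],
    [0, 0, -20, 0, 0, 0, 1],
    [0, 0, 0, 0, 0, 0, 1],
    [0, 0, 0, 0, 0, 0, 1]
  ]
}}

```text
clock: 13.45
tool_pos: [0.5983, -0.1595, 0.0577]
eef_rot: [0.673, 0.74, -0.001, -0.001]
contact_force: [0.1, -0.1, -0.0]
opening: 0.267
finger_force: 20.0
```

```bash
python3 - <<'E'
from h import *
p,P=wrist("w6");print(r.get_state()["tool_pos"].round(4))
E
```

```text
[ 0.5988 -0.1597  0.0582]
```

View pics/w6.png

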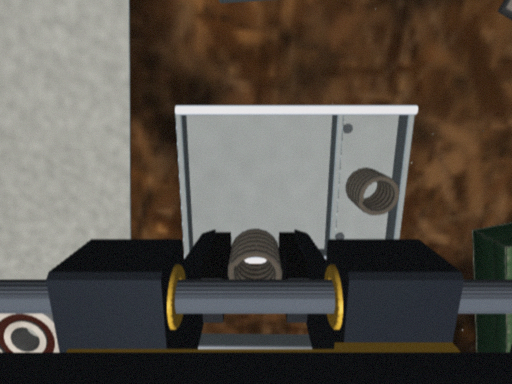

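The spring is held upright at (255,255) inside the bay, and the sample spring is visible at (372,190).

Request:
{"fn": "step_arm", "kwargs": {
  "series": [
    [0, 0, -20, 0, 0, 0, 1],
    [0, 0, -15, 0, 0, 0, 1],
    [0, 0, -9, 0, 0, 0, 1],
    [0, 0, -5, 0, 0, 0, 1],
    [0, 0, 0, 0, 0, 0, 1],
    [0, 0, 0, 0, 0, 0, 0.6],
    [0, 0, 0, 0, 0, 0, 0.6],
    [0, 0, 0, 0, 0, 0, 0.6],
    [0, 0, 10, 0, 0, 0, 0.6],
    [0, 0, 35, 0, 0, 0, 0.5],
    [0, 0, 45, 0, 0, 0, 0.4],
    [-24, 30, 15, 0, 0, -0.03, 0.4],
    [-24, 35, 10, 0, 0, -0.03, 0.4],
    [-24, 40, 0, 0, 0, -0.03, 0.4],
    [-24, 40, 0, 0, 0, 0, 0.4],
    [-24, 40, 0, 0, 0, 0, 0.4],
    [-24, 40, 0, 0, 0, 0, 0.4],
    [-20, 40, 0, 0, 0, 0, 0.4],
    [0, 42, 0, 0, 0, 0, 0.4],
    [0, 0, 0, 0, 0, 0, 0.4]
  ]
}}

```text
clock: 15.5
tool_pos: [0.4354, 0.155, 0.1248]
eef_rot: [0.701, 0.713, 0.002, -0.001]
contact_force: [0.9, -0.5, -0.3]
opening: 0.604
finger_force: 0.0
```

```bash
python3 - <<'E'
from h import *
p,P=wrist("w7");print(r.get_state()["tool_pos"].round(4), near(P,435,147,25,30,40),near(P,435,147,25,12,40))
E
```

```text
[0.4358 0.1512 0.1248] (219, array([435.5, 149.7]), array([21.3, 22.8]), 29.9, np.float64(34.3)) (577, array([434.9, 149. ]), array([23.7, 23.8]), 68.5, np.float64(34.3))
```

Request:
{"fn": "step_arm", "kwargs": {
  "series": [
    [0, 0, -35, 0, 0, 0, 0.4],
    [0, 0, -35, 0, 0, 0, 0.4],
    [0, 0, -26, 0, 0, 0, 0.4],
    [0, 0, -15, 0, 0, 0, 0.4],
    [0, 0, -5, 0, 0, 0, 0.4],
    [0, 0, 0, 0, 0, 0, 0.4],
    [0, 0, 0, 0, 0, 0, 1],
    [0, 0, 0, 0, 0, 0, 1],
    [0, 0, 0, 0, 0, 0, 1],
    [0, 0, 0, 0, 0, 0, 1],
    [0, 0, 0, 0, 0, 0, 1],
    [0, 0, 0, 0, 0, 0, 1]
  ]
}}

```text
clock: 16.75
tool_pos: [0.4392, 0.1486, 0.0116]
eef_rot: [0.705, 0.709, -0.004, -0.002]
contact_force: [-1.8, -0.5, 5.6]
opening: 0.268
finger_force: 20.0
```

Request:
{"fn": "step_arm", "kwargs": {
  "series": [
    [0, 0, 35, 0, 0, 0, 1],
    [0, 0, 40, 0, 0, 0, 1],
    [18, -30, 0, 0, 0, 0.03, 1],
    [18, -30, 0, 0, 0, 0.03, 1],
    [18, -30, 0, 0, 0, 0.03, 1],
    [18, -30, 0, 0, 0, 0, 1],
    [18, -30, 0, 0, 0, 0, 1],
    [18, -30, 0, 0, 0, 0, 1],
    [18, -30, 0, 0, 0, 0, 1],
    [16, -30, 0, 0, 0, 0, 1],
    [16, -27, 0, 0, 0, 0, 1],
    [0, 0, 0, 0, 0, 0, 1],
    [0, 0, 0, 0, 0, 0, 1]
  ]
}}

```text
clock: 18.05
tool_pos: [0.5972, -0.1188, 0.0858]
eef_rot: [0.673, 0.739, -0.004, -0.002]
contact_force: [-0.8, -0.2, -0.0]
opening: 0.271
finger_force: 20.0
```

```bash
python3 - <<'E'
from h import *
p,P=wrist("w8");print(r.get_state()["tool_pos"].round(4))
p,d=r.snapshot("side");cv2.imwrite("pics/s8.png",cv2.resize(p[150:330,230:430],None,fx=3,fy=3,interpolation=cv2.INTER_CUBIC))
E
```

```text
[ 0.5968 -0.1173  0.0858]
```

View pics/s8.png

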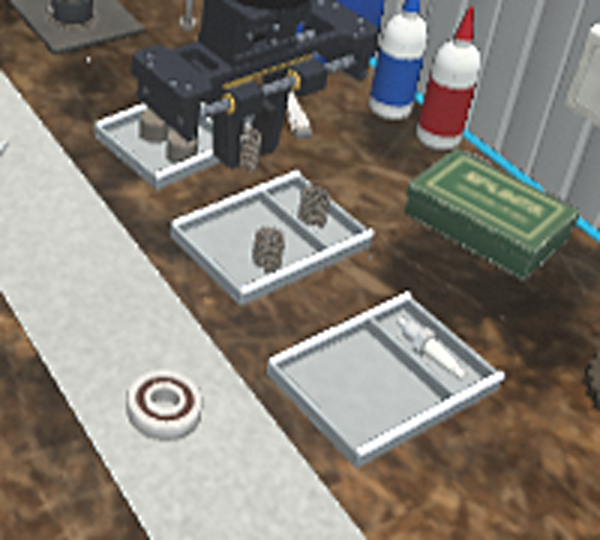

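The side crop shows both tappets standing in their tray, the first spring at (268,247) in its tray, and the second spring held behind it.

Request:
{"fn": "step_arm", "kwargs": {
  "series": [
    [0, 0, -25, 0, 0, 0, 1],
    [0, 0, -22, 0, 0, 0, 1],
    [0, 0, -15, 0, 0, 0, 1],
    [0, 0, -9, 0, 0, 0, 1],
    [0, 0, -4, 0, 0, 0, 1],
    [0, 0, 0, 0, 0, 0, 1],
    [0, 0, 0, 0, 0, 0, 0.6],
    [0, 0, 0, 0, 0, 0, 0.6],
    [0, 0, 0, 0, 0, 0, 0.6],
    [0, 0, 10, 0, 0, 0, 0.6],
    [0, 0, 35, 0, 0, 0, 0.5],
    [0, 0, 45, 0, 0, 0, 0.4]
  ]
}}

```text
clock: 19.35
tool_pos: [0.596, -0.1181, 0.1012]
eef_rot: [0.673, 0.74, -0.005, -0.003]
contact_force: [0.7, -0.1, 0.2]
opening: 0.555
finger_force: 0.0
```

Request:
{"fn": "step_arm", "kwargs": {
  "series": [
    [-16, 18, 8, 0, 0, -0.12, 0.4],
    [-16, 18, 8, 0, 0, -0.12, 0.4],
    [-16, 18, 8, 0, 0, -0.12, 0.4],
    [-16, 18, 8, 0, 0, -0.12, 0.4],
    [-16, 18, 8, 0, 0, -0.12, 0.4],
    [-16, 18, 0, 0, 0, -0.12, 0.4],
    [-16, 18, 0, 0, 0, -0.12, 0.4],
    [-16, 18, 0, 0, 0, -0.12, 0.4],
    [-16, 18, 0, 0, 0, -0.12, 0.4],
    [-14, 14, 0, 0, 0, -0.12, 0.4],
    [0, 0, 0, 0, 0, 0, 0.4],
    [0, 0, 0, 0, 0, 0, 0.4]
  ]
}}

```text
clock: 20.55
tool_pos: [0.4403, 0.0575, 0.1417]
eef_rot: [0.973, 0.232, -0.001, -0.003]
contact_force: [0.7, -0.1, 0.7]
opening: 0.597
finger_force: 0.0
```

```bash
python3 - <<'E'
from h import *
p,P=wrist("w9");s=r.get_state();print(s["tool_pos"].round(4),s["eef_rot"].round(3),s["q"].round(2), near(P,437,58,40,6,30))
q=P.reshape(-1,3)*1000;q=q[np.all(np.isfinite(q),1)];q=q[(np.hypot(q[:,0]-437,q[:,1]-58)<40)&(q[:,2]>6)&(q[:,2]<30)]
e,V=np.linalg.eigh(np.cov(q[:,:2].T));print(np.degrees(np.arctan2(V[1,1],V[0,1])),q.mean(0))
x,y,z,w=s["eef_rot"];print("tool y angle",np.degrees(np.arctan2(1-2*(x*x+z*z),2*(x*y-z*w))))
E
```

```text
[0.4407 0.057  0.1417] [ 0.973  0.232 -0.001 -0.003] [-0.46  0.69  0.38  2.2  -0.71  0.38 -0.59] (924, array([437.5,  60. ]), array([65.4, 19.7]), 26.8, np.float64(21.8))
-152.68581763009374 [440.09567896  61.12030554  15.4494218 ]
tool y angle -63.218042520531796
```

View pics/w9.png

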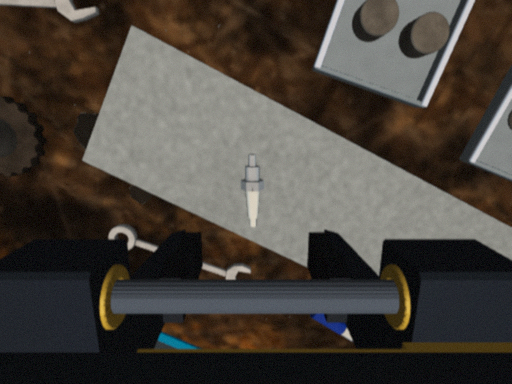

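The plug stands vertical in the wrist view, from (252,155) to (253,227) with its hex at (252,185). The fingers are square to it.

Request:
{"fn": "step_arm", "kwargs": {
  "series": [
    [1, 4, -35, 0, 0, 0, 0.4],
    [0, 0, -35, 0, 0, 0, 0.4],
    [0, 0, -30, 0, 0, 0, 0.4],
    [0, 0, -20, 0, 0, 0, 0.4],
    [0, 0, -12, 0, 0, 0, 0.4],
    [0, 0, -4, 0, 0, 0, 0.4],
    [0, 0, 0, 0, 0, 0, 0.4],
    [0, 0, 0, 0, 0, 0, 1],
    [0, 0, 0, 0, 0, 0, 1],
    [0, 0, 0, 0, 0, 0, 1],
    [0, 0, 0, 0, 0, 0, 1],
    [0, 0, 0, 0, 0, 0, 1],
    [0, 0, 0, 0, 0, 0, 1]
  ]
}}

```text
clock: 21.9
tool_pos: [0.4478, 0.0628, 0.0112]
eef_rot: [0.973, 0.231, -0.009, -0.004]
contact_force: [0.3, 0.7, 4.9]
opening: 0.203
finger_force: 20.0
```

Request:
{"fn": "step_arm", "kwargs": {
  "series": [
    [0, 0, 25, 0, 0, 0, 1],
    [0, 0, 35, 0, 0, 0, 1],
    [0, 0, 25, 0, 0, 0, 1],
    [0, 0, 0, 0, 0, 0, 1]
  ]
}}

```text
clock: 22.3
tool_pos: [0.449, 0.0627, 0.0981]
eef_rot: [0.973, 0.231, -0.007, -0.004]
contact_force: [-0.7, 0.5, -0.8]
opening: 0.201
finger_force: 20.0
```

Request:
{"fn": "step_arm", "kwargs": {
  "series": [
    [11, -30, 0, 0, 0, 0.1, 1],
    [11, -30, 0, 0, 0, 0.1, 1],
    [11, -30, 0, 0, 0, 0.1, 1],
    [11, -30, 0, 0, 0, 0.1, 1],
    [11, -30, 0, 0, 0, 0.1, 1],
    [11, -30, 0, 0, 0, 0.1, 1],
    [11, -30, 0, 0, 0, 0.1, 1],
    [12, -30, 0, 0, 0, 0.1, 1],
    [12, -30, 0, 0, 0, 0.1, 1],
    [12, -29, 0, 0, 0, 0.1, 1],
    [12, -29, 0, 0, 0, 0.1, 1],
    [12, -28, 0, 0, 0, 0.1, 1],
    [0, 0, -20, 0, 0, 0, 1],
    [0, 0, 0, 0, 0, 0, 1]
  ]
}}

```text
clock: 23.7
tool_pos: [0.5825, -0.293, 0.0723]
eef_rot: [0.673, 0.739, -0.01, -0.002]
contact_force: [-1.1, 0.7, -0.5]
opening: 0.207
finger_force: 20.0
```

```bash
python3 - <<'E'
from h import *
p,P=wrist("w10");s=r.get_state();print(s["tool_pos"].round(4),s["eef_rot"].round(3))
p,d=r.snapshot("side");cv2.imwrite("pics/s10.png",cv2.resize(p[180:330,260:430],None,fx=3,fy=3,interpolation=cv2.INTER_CUBIC))
E
```

```text
[ 0.5831 -0.2921  0.0735] [ 0.673  0.74  -0.01  -0.001]
```

View pics/w10.png

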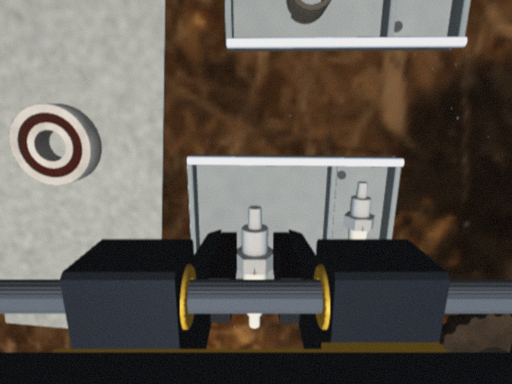

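View pics/s10.png

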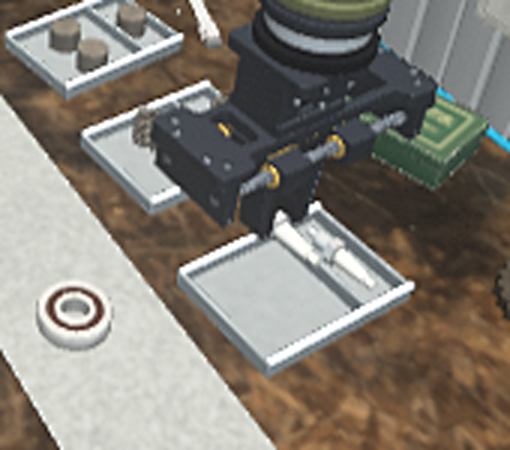

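The plug is held level, inside the bay and parallel to the sample, with its hex at (255,262).

Request:
{"fn": "step_arm", "kwargs": {
  "series": [
    [0, 0, -22, 0, 0, 0, 1],
    [0, 0, -18, 0, 0, 0, 1],
    [0, 0, -12, 0, 0, 0, 1],
    [0, 0, -6, 0, 0, 0, 1],
    [0, 0, -3, 0, 0, 0, 1],
    [0, 0, 0, 0, 0, 0, 1],
    [0, 0, 0, 0, 0, 0, 0.6],
    [0, 0, 0, 0, 0, 0, 0.6],
    [0, 0, 0, 0, 0, 0, 0.6],
    [0, 0, 10, 0, 0, 0, 0.6],
    [0, 0, 35, 0, 0, 0, 0.5],
    [0, 0, 45, 0, 0, 0, 0.4],
    [-40, 0, 30, 0, 0, 0, 0.4],
    [-40, 0, 20, 0, 0, 0, 0.4],
    [-40, 0, 10, 0, 0, 0, 0.4],
    [-20, 0, 10, 0, 0, 0, 0.4],
    [0, 0, 0, 0, 0, 0, 0.4]
  ]
}}

```text
clock: 25.5
tool_pos: [0.4418, -0.2945, 0.1772]
eef_rot: [0.674, 0.739, -0.01, 0.002]
contact_force: [0.6, -1.3, 0.7]
opening: 0.599
finger_force: 0.0
```

```bash
python3 - <<'E'
from h import *
s=r.get_state();print(s["tool_pos"].round(4),s["contact_force"].round(1))
p,d=r.snapshot("side");cv2.imwrite("pics/s11.png",cv2.resize(p[160:330,180:430],None,fx=3,fy=3,interpolation=cv2.INTER_CUBIC))
E
```

```text
[ 0.4418 -0.2945  0.1772] [ 0.6 -1.3  0.7]
```

View pics/s11.png

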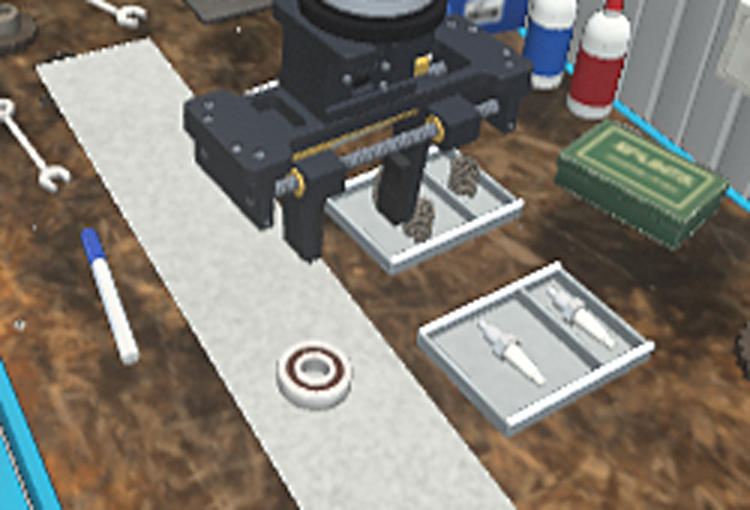

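The plug lies flat in its bay at (510,350) and the bearing hasn't moved. I'll move the arm aside and check the other trays from the top camera before handing in.

Request:
{"fn": "step_arm", "kwargs": {
  "series": [
    [0, -30, 20, 0, 0, 0, 0.4],
    [0, -30, 10, 0, 0, 0, 0.4],
    [0, -30, 0, 0, 0, 0, 0.4],
    [0, -30, 0, 0, 0, 0, 0.4],
    [0, 0, 0, 0, 0, 0, 0.4],
    [0, 0, 0, 0, 0, 0, 0.4]
  ]
}}

```text
clock: 26.15
tool_pos: [0.4459, -0.4134, 0.2044]
eef_rot: [0.673, 0.74, -0.009, 0.002]
contact_force: [0.1, 0.7, -0.0]
opening: 0.601
finger_force: 0.0
```

```bash
python3 - <<'E'
from h import *
p,d=r.snapshot("side");cv2.imwrite("pics/s12.png",cv2.resize(p[140:320,200:420],None,fx=3,fy=3,interpolation=cv2.INTER_CUBIC))
p,d=r.snapshot("top");P=pts(d,r.get_calibration("top"))
for n,x,y in(("t1",604,38),("t2",609,-3),("s1",599,-160),("s2",597,-118)): print(n,near(P,x,y,19,18,45))
print("plug",near(P,584,-304,38,12,30))
E
```

```text
t1 (92, array([602.8,  36.2]), array([26.8, 27.3]), 5.4, np.float64(30.7))
t2 (89, array([609.5,  -3.1]), array([27.5, 27.1]), 46.8, np.float64(31.5))
s1 (45, array([ 599.6, -160.9]), array([23.2, 22.2]), 6.7, np.float64(34.8))
s2 (40, array([ 597.2, -117.6]), array([22.3, 22.3]), 89.8, np.float64(35.5))
plug (98, array([ 586.4, -304. ]), array([19. , 63.6]), 16.6, np.float64(22.0))
```

View pics/s12.png

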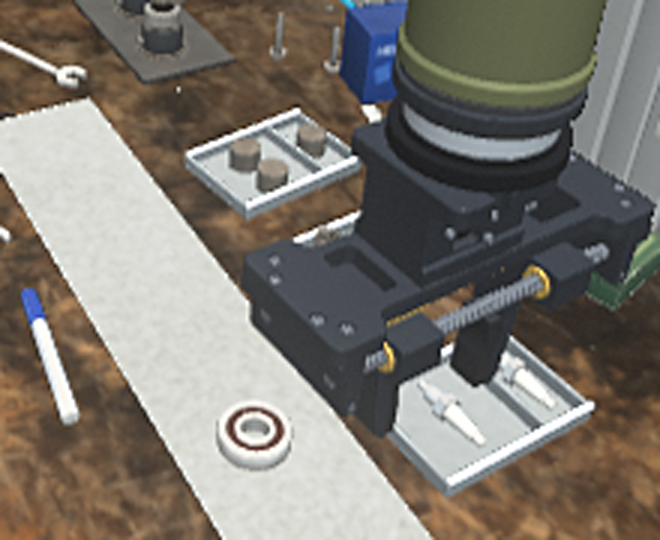

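The picture and depth measurements show all five parts in place: the tappets and springs upright, the plug flat. The gripper is clear of everything.

```bash
python3 -c "
from plant import r
print(r.finish_job())"
```

```text
the job is handed in; nothing more can be done
None
```

The job is handed in at about 26 s: both tappets and both springs stand upright and the spark plug lies flat in their matching trays, and I never touched the bearing or the sprocket.

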